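Start the dust extractor from the bench control station

TASK

Start the workshop's dust extractor at the grey control station: press the blue reset button fully in and let it out, then tip the black rocker switch fully over to its on side (the end with the white dot), then press the green start button fully in and let it out. A push with the closed fingertips is all each one needs. Do not press the red stop button, and leave the loose things around the station where they are: nothing is to be picked up.

Things in the scene. Friction and masses are not known exactly. Their poses are not given: they have to be found in the camera images.
- station: Grey steel control station fixed to the bench, 100 x 320 x 35 mm high, a 16 mm ear at each end. Origin: centre of its underside; x = short side, away from the robot at yaw 0; y = long side; z up. Four control plates (74 x 62 x 6 mm, square to it) stand along its y axis, centres at y = +/-37 and +/-111 mm; which control is at which place varies.
- blue_button_top (a point): Centre of the top face of the blue reset button, a flat round cap of 30 mm diameter in a steel collar of 46 mm diameter; cap top 63 mm above the bench, standing 10 mm proud of the collar. Moves down with the button. Axes as the station's.
- green_button_top (a point): Centre of the top face of the green start button, same form and height as the blue one.
- stop_top (a point): Centre of the top of the red mushroom-shaped stop button on its yellow plate, 42 mm diameter, top 71 mm above the bench. Not to be pressed.
- rocker_dot (a point): White dot (9 mm) on the on half of the black rocker, on its surface: the place to press down. The rocker is 56 mm long along the station's x, 31 mm wide; the on half is the far (+x) one, the dot 18 mm from the pivot line across its middle (58 mm above the bench). Its faces form a shallow V. The grey frame round it (66 x 42 mm) is 51 mm above the bench.
- blue_button (a joint): Spring push button: 0 = out (released), 0.006 m = fully pressed in (down); springs back by itself when released. Fully in takes 5 N.
- green_button (a joint): Spring push button: 0 = out (released), 0.006 m = fully pressed in (down); springs back by itself when released. Fully in takes 5 N.
- stop_button (a joint): Spring push button: 0 = out (released), 0.006 m = fully pressed in (down); springs back by itself when released. Fully in takes about 5 N; not to be pressed.
- rocker (a joint): Rocker angle: 0 to 0.04 rad at the start (off: the half with the dot slopes up away from the pivot, dot 64 mm and far end 68 mm above the bench; other half level); 0.36 = fully on (half with the dot pressed down level, 58 mm). Friction only, stays where it is left; 2 to 3 N at the dot tips it.
- tape_measure: Loose yellow tape measure, 42 x 75 x 65 mm high, standing behind the station. Origin: centre of its underside. Leave where it is.
- amber_jar: Loose amber jar with a black cap, 46 mm diameter, 59 mm high, behind the station. Origin: centre of its underside. Leave where it is.
- pencil: Loose yellow flat carpenter's pencil, 14 x 168 x 8 mm, lying in front of the station, length along its y. Origin: centre of its underside. Leave where it is.
- wood_block: Loose wood block, 40 x 70 x 22 mm, lying in front of the station. Origin: centre of its underside. Leave where it is.
There are look-alikes about, which are no part of the job. Leave any pink look-alike of the amber_jar alone.

How it is judged:
By the outcome, as a careful person would: the job done as asked, in the order asked, and still so for the second after the job is handed in, with the robot touching nothing.
It also fails if it takes over 38 s, if anything falls off the work surface, if the arm or the gripper's body presses on something with over 40 N, if the wrist force passes 120 N, or if a joint passes its speed limit or range.

ROBOT

A 6-joint arm with a two-finger parallel gripper is mounted at the origin on a cart in front of the work surface, level with it; the furniture and walls round the work are solid. World frame = base frame: x ahead of the robot, y to its left, z up, the work surface at z = 0. Lengths are in m, angles in degrees, forces in N, time in s.
With the tool pointing down it reaches from about 0.3 to 0.75 m from the base axis. Payload 8.5 kg.
Tool frame: the origin (TCP) lies between the finger pads; the fingertips stand 25 mm ahead of it and the grasp point (between the pads) lies 6 mm ahead of it; x points along the fingers, y is the direction in which the jaws open and shut, and the axes are right-handed (so a half turn about x gives the same grasp; the last joint's range is limited). The gripper opens to 85 mm and grips with 20 to 120 N. Pads are 22 mm wide; open, the fingers measure 114 mm over their backs; the gripper's body (76 mm by 85 mm) begins 54 mm behind the grasp point. The pads swing forward as they close: fully open they stand 13 mm farther back than shut.
Start: joints at [51.091, 21.807, 74.336, -0, 83.858, -12.336], TCP at [0.246, 0.492, 0.256] pointing down, gripper open.
Joint ranges: [-178.18, 178.18], [-50.72, 133.34], [12.68, 142.11], [-81.47, 261.47], [9.98, 163.14], [-165.26, 165.26]. Speed limits (degrees/s): [136.94, 136.94, 180, 180, 180, 180].

INTERFACE

Orientations are given as a 3x3 rotation matrix whose columns are the frame's x, y, z axes.
In Python, from rig import sensors, get_image, workorder gives the robot as it stands.
- The arm moves only by the tool arm_command, never from a script. Its argument "plan" is a list that holds one entry, the list of rows, each a list of 6 numbers: the shift along the tool's x, y, z in units of 25 mm (1.0 is 25 mm), then the turn, a rotation vector about the tool's x, y, z in units of 6 degrees (1.0 is 6 degrees). In form: [[[dx, dy, dz, ax, ay, az], ...]]. A call has 1 to 10 rows; each row is the pose to reach, as a shift and turn from the pose commanded when the call began, along the tool's axes at that moment; what a row does not reach only later rows make up. A row lasts 1/10 s, in which the tool goes at most 50 mm and 8.59 degrees, less where a joint would pass 70% of its speed; a pose out of reach is approached as far as the arm can. A call with a gripper value outside its range is refused whole. "jaw" is the closure, from 0 (fully open) to 1 (shut), set as the call begins (left out, the last holds). The fingers move at their own pace and stop on an object; "newtons" is the grip in N (left out, the last holds). Time passes only in rows, so rows that repeat a pose let the fingers close. It gives the time, the measured TCP pose, the force and the opening at its end, in the units of the state.
- sensors.observe(): the state, without advancing time (a new reading comes with each control period).
- get_image(name): name is "scene" or "top"; returns a dict with "img" (420x560x3 uint8, red, green, blue), "fx", "fy", "cx", "cy" (pixels), "dist" ([k1, k2, p1, p2, k3] as OpenCV has them; the pictures are not rectified), "T" (4x4, takes a point from camera to world coordinates). Camera axes: x right, y up, looking along -z (the intrinsics and any distortion apply to the point x, -y, -z); pixel columns grow to the right and rows downward; lengths in m; the calibration is good to about 2 mm. A picture is of the moment at which its call begins. There is no depth.
- workorder.close_job(): hands the job in, once; it reports no verdict.
The state is a dict: "time_s": time; "q": joint angles; "qvel": joint speeds; "joint_efforts": joint torques, N m; "position": TCP position; "tool_rot": TCP orientation; "ft_force": force on the tool from outside, world axes, zero at the start; "wrist_torque": the same for the moment, N m; "grip_width": finger opening in m.
Only numpy, scipy, OpenCV 4.12 (cv2) and the standard library are available. Lean on these libraries where they do the work, as an engineer would, in place of code of your own. Each camera call takes 0.05 s, during which the arm holds its last target. There are 200 camera calls.

## Working session

There is one attempt and no reset: what is moved stays moved. The work goes in short steps, Python scripts to look and compute and a tool call to move; the robot and the scene stay as the last step left them, time stands still between calls to the robot, and variables do not carry over. Pictures are saved under pics/ and viewed, about 8 in all and at most 12, crops included, and the job is handed in when it is done.

Besides the shell and the picture viewer there is one more tool, called as name(argument=value, ...), one argument or row to a line, values as JSON. arm_command: Moves the arm, as the interface text tells. Its arguments: {"type":"object","properties":{"plan":{"type":"array","items":{"type":"array","items":{"type":"array","items":{"type":"number"}}}},"jaw":{"type":"number"},"newtons":{"type":"number"}},"required":["plan"]}

```bash
mkdir -p pics; cat > h.py <<'E'
import numpy as np, cv2
from rig import sensors, get_image, workorder
def save(n,f):
    d=get_image(n); cv2.imwrite(f,d['img'][:,:,::-1]); np.save(f+'.npy',{k:v for k,v in d.items()},allow_pickle=True); return d
def K(d): return np.array([[d['fx'],0,d['cx']],[0,d['fy'],d['cy']],[0,0,1.]])
def ray(d,uv,z):
    p=cv2.undistortPoints(np.array([[uv]],float),K(d),np.array(d['dist'],float))[0,0]
    T=np.array(d['T']); v=T[:3,:3]@np.array([p[0],-p[1],-1]); o=T[:3,3]
    return o+v*(z-o[2])/v[2]
def proj(d,P):
    T=np.linalg.inv(np.array(d['T'])); c=T[:3,:3]@np.array(P)+T[:3,3]
    return cv2.projectPoints(np.array([[c[0],-c[1],-c[2]]]),np.zeros(3),np.zeros(3),K(d),np.array(d['dist'],float))[0][0,0]
E
python3 - <<'E'
from h import *
a=save('scene','pics/s0.png');b=save('top','pics/t0.png')
for d in(a,b):print(np.round(d['T'],3).tolist(),d['fx'],d['dist'])
s=sensors.observe();print(s)
E
```

```text
[[0.844, 0.254, -0.473, 0.062], [-0.536, 0.359, -0.764, -0.736], [-0.024, 0.898, 0.439, 0.499], [0.0, 0.0, 0.0, 1.0]] 470.6287860118655 [-0.12044725  0.          0.          0.          0.        ]
[[-0.01, 0.998, -0.069, 0.431], [-1.0, -0.009, 0.017, -0.005], [0.016, 0.069, 0.998, 0.94], [0.0, 0.0, 0.0, 1.0]] 432.9560721568558 [-0.06865313  0.          0.          0.          0.        ]
{'time_s': 0.1, 'q': array([ 5.10916274e+01,  2.18370787e+01,  7.43788604e+01,  8.02106622e-04,
        8.38597536e+01, -1.23372075e+01]), 'qvel': array([ 0.09415576, -0.04777088, -0.25003661,  0.06778299, -0.12751978,
        0.03798781]), 'joint_efforts': array([ 3.85505642e-03, -4.49217725e+01, -2.31653774e+01, -2.29878879e-04,
        3.72018680e-03, -1.15868659e-05]), 'position': array([0.2458811 , 0.49171688, 0.25578311]), 'tool_rot': array([[-8.40574515e-04,  4.47309842e-01,  8.94378666e-01],
       [-1.01926254e-03,  8.94378134e-01, -4.47310534e-01],
       [-9.99999127e-01, -1.28760451e-03, -2.95865302e-04]]), 'ft_force': array([-0.05338674, -0.15526563,  0.13109609]), 'wrist_torque': array([ 0.00165813, -0.01433354, -0.004969  ]), 'grip_width': 0.08529249350480043}
```

View pics/s0.png

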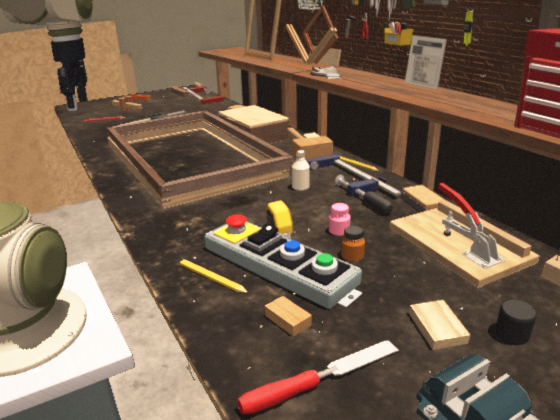

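View pics/t0.png

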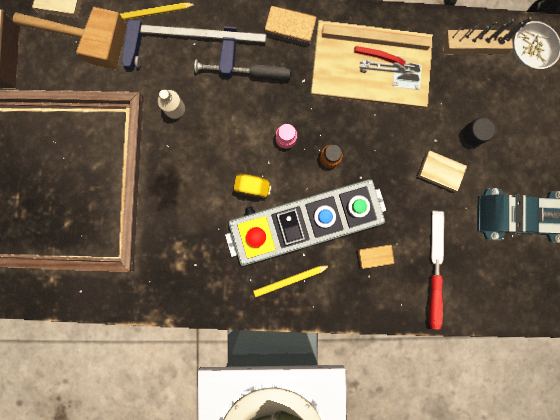

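The top view shows the station: red stop at (256,238), rocker at (289,226) with its dot at (289,219), blue at (325,216) and green at (359,206). The round things that could be confused are red (256,238), blue (325,216) and green (359,206), plus the loose pink (287,136) and amber (331,156) jars. Colour decides between them. I'll check this in a close crop.

```bash
python3 - <<'E'
from h import *
im=cv2.imread('pics/t0.png')[165:275,220:395]
cv2.imwrite('pics/t0c.png',cv2.resize(im,None,fx=4.5,fy=4.5,interpolation=cv2.INTER_CUBIC))
im=cv2.imread('pics/s0.png')[195:315,195:370]
cv2.imwrite('pics/s0c.png',cv2.resize(im,None,fx=4.5,fy=4.5,interpolation=cv2.INTER_CUBIC))
E
```

```text
(no output)
```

View pics/t0c.png

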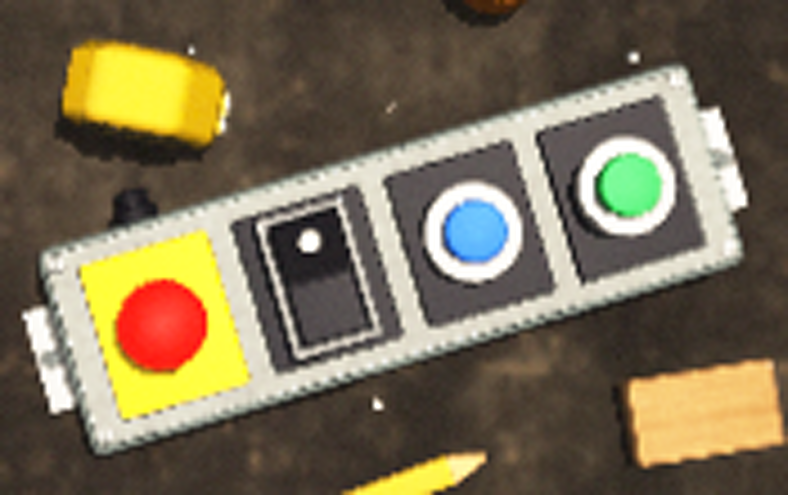

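View pics/s0c.png

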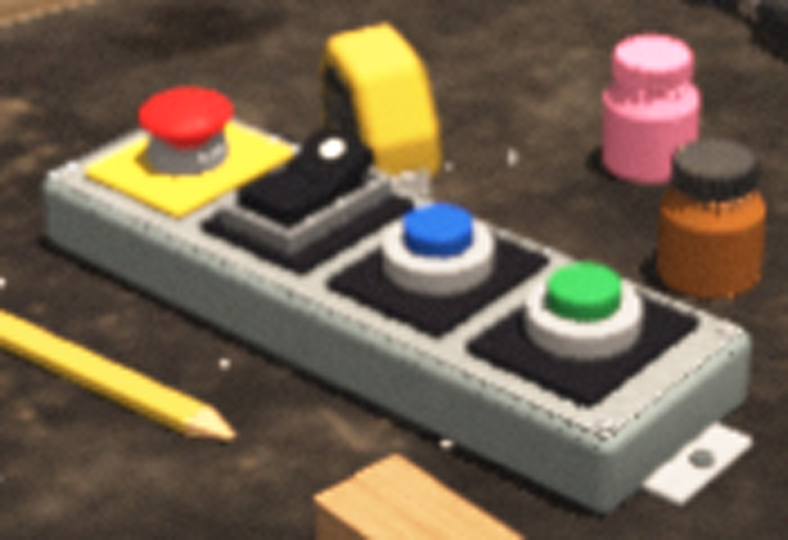

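```bash
python3 - <<'E'
from h import *
t=np.load('pics/t0.png.npy',allow_pickle=True).item();s=np.load('pics/s0.png.npy',allow_pickle=True).item()
f=lambda c,o:(np.array(c)+.5)/4.5-.5+o
T={'red':((162,325),.071),'dot':((310,240),.064),'blue':((476,231),.063),'green':((630,185),.063)}
S={'dot':(332,148),'blue':(439,223),'green':(585,285)}
P={}
for k,(c,z) in T.items():
    P[k]=ray(t,f(c,[220,165]),z); print(k,P[k].round(4), ray(s,f(S[k],[195,195]),z).round(4) if k in S else '')
# corners at z=.035
for c in [(678,66),(742,258),(98,455),(42,250)]: print(ray(t,f(c,[220,165]),.035).round(4))
d=P['red']-P['green'];yaw=np.degrees(np.arctan2(-d[0],d[1]));print('yaw',yaw,np.hypot(*d[:2]))
ex=np.array([np.cos(np.radians(yaw)),np.sin(np.radians(yaw))]);ey=np.array([-ex[1],ex[0]])
for k in P: print(k,ex@P[k][:2],ey@P[k][:2])
E
```

```text
red [0.4342 0.0289 0.071 ] 
dot [ 0.4718 -0.0376  0.064 ] [ 0.4689 -0.0413  0.064 ]
blue [ 0.4752 -0.1128  0.063 ] [ 0.4721 -0.119   0.063 ]
green [ 0.4955 -0.1833  0.063 ] [ 0.492  -0.1899  0.063 ]
[ 0.5535 -0.2132  0.035 ]
[ 0.4627 -0.2412  0.035 ]
[0.3747 0.0603 0.035 ]
[0.4696 0.0858 0.035 ]
yaw 16.086452056522354 0.22092554933581038
red 0.4252511823903874 -0.09251945850635372
dot 0.4429079622316609 -0.16690355829235687
blue 0.42535764185881175 -0.24005377025305416
green 0.4252511823903874 -0.3134450078421641
```

Both cameras agree to about 5 mm, and the spacing and yaw (16.1°) fit the station's description. I'll aim for blue (.474,-.115), the dot (.471,-.039) and green (.494,-.186). First I'll swing over blue at height with the jaw shut.

arm_command(
  plan=[
    [[0,-1.5,1.6,-0.6,0,0],[0,-3,3.2,-1.2,0,0],[0,-4.5,4.8,-1.8,0,0],[0,-6,6.4,-2.4,0,0],[0,-7.5,8,-3,0,0],[0,-9,9.7,-3.7,0,0],[0,-10.5,11.3,-4.3,0,0],[0,-12,12.9,-4.9,0,0],[0,-13.5,14.5,-5.5,0,0],[0,-15,16.1,-6.1,0,0]],
  ],
  jaw=1,
  newtons=40,
)

```text
time_s: 1.1
position: [0.421, 0.0214, 0.2563]
tool_rot: [[-0.0, -0.176, 0.984], [0.0, 0.984, 0.176], [-1.0, 0.0, -0.0]]
ft_force: [1.3, 1.4, -0.6]
grip_width: -0.0
```

arm_command(
  plan=[
    [[0,-1.5,0.3,-0.3,0,0],[0,-3,0.6,-0.6,0,0],[0,-4.5,0.9,-0.9,0,0],[0.5,-5.7,1.13,-1,0,0],[2,-5.7,1.13,-1,0,0],[3.5,-5.7,1.13,-1,0,0],[5,-5.7,1.13,-1,0,0],[5,-5.7,1.13,-1,0,0],[5,-5.7,1.13,-1,0,0]],
  ],
)

```text
time_s: 2.0
position: [0.4737, -0.1121, 0.132]
tool_rot: [[-0.0, -0.276, 0.961], [0.0, 0.961, 0.276], [-1.0, 0.0, -0.0]]
ft_force: [0.5, 0.0, 0.2]
grip_width: 0.0002
```

```bash
python3 - <<'E'
from h import *
s=sensors.observe();print(s['position'],s['tool_rot'].round(4).tolist(),s['ft_force'])
a=save('scene','pics/s1.png')
cv2.imwrite('pics/s1c.png',cv2.resize(cv2.imread('pics/s1.png')[130:310,190:400],None,fx=3.2,fy=3.2,interpolation=cv2.INTER_CUBIC))
E
```

```text
[ 0.47373723 -0.11206739  0.13195711] [[-0.0004, -0.2761, 0.9611], [0.0002, 0.9611, 0.2761], [-1.0, 0.0003, -0.0003]] [0.52738621 0.01335672 0.2045729 ]
```

View pics/s1c.png

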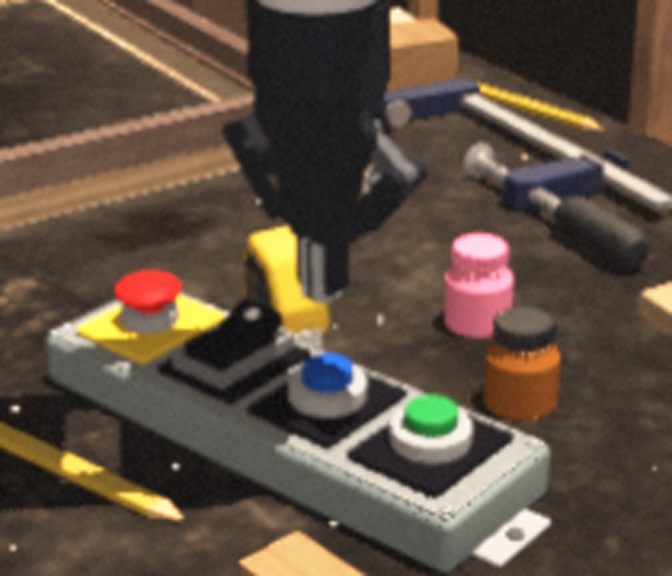

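The fingertips stand right above the blue cap, with tip at about (325,295) and cap at (328,372) in the crop. Nothing has moved. I'll press blue slowly.

arm_command(
  plan=[
    [[0.6,-0.1,0,0,0,0],[1.2,-0.1,0,0,0,0],[1.6,-0.1,0,0,0,0],[1.7,-0.1,0,0,0,0],[1.8,-0.1,0,0,0,0],[1.9,-0.1,0,0,0,0],[2.0,-0.1,0,0,0,0],[2.0,-0.1,0,0,0,0]],
  ],
)

```text
time_s: 2.85
position: [0.4746, -0.1145, 0.0821]
tool_rot: [[0.002, -0.276, 0.961], [-0.001, 0.961, 0.276], [-1.0, -0.001, 0.001]]
ft_force: [-0.2, 0.7, 6.8]
grip_width: -0.0002
```

arm_command(
  plan=[
    [[0.03,0,0,0,0,0],[0.06,0,0,0,0,0],[0.06,0,0,0,0,0],[0.06,0,0,0,0,0]],
  ],
)

```text
time_s: 3.25
position: [0.4747, -0.1145, 0.0817]
tool_rot: [[0.002, -0.276, 0.961], [-0.001, 0.961, 0.276], [-1.0, -0.002, 0.002]]
ft_force: [-4.2, 1.6, 21.3]
grip_width: -0.0002
```

Force rose to 21 N over 0.4 mm, so blue is at its stop. Now up and over to the dot.

arm_command(
  plan=[
    [[-0.5,0,0,0,0,0],[-1.2,0,0,0,0,0],[-1.8,0,0,0,0,0],[-1.8,1,0.25,0,0,0],[-1.8,2,0.5,0,0,0],[-1.8,2.94,0.74,0,0,0],[-1.8,2.94,0.74,0,0,0],[-1.8,2.94,0.74,0,0,0]],
  ],
)

```text
time_s: 4.05
position: [0.4718, -0.0386, 0.1249]
tool_rot: [[0.0, -0.277, 0.961], [-0.0, 0.961, 0.277], [-1.0, -0.0, 0.0]]
ft_force: [0.6, -1.7, -0.2]
grip_width: -0.0
```

```bash
python3 - <<'E'
from h import *
s=sensors.observe();print(s['position'],s['ft_force'])
a=save('scene','pics/s2.png')
cv2.imwrite('pics/s2c.png',cv2.resize(cv2.imread('pics/s2.png')[130:310,190:400],None,fx=3.2,fy=3.2,interpolation=cv2.INTER_CUBIC))
E
```

```text
[ 0.47182307 -0.0385783   0.12493992] [ 0.59071535 -1.70917732 -0.19328371]
```

View pics/s2c.png

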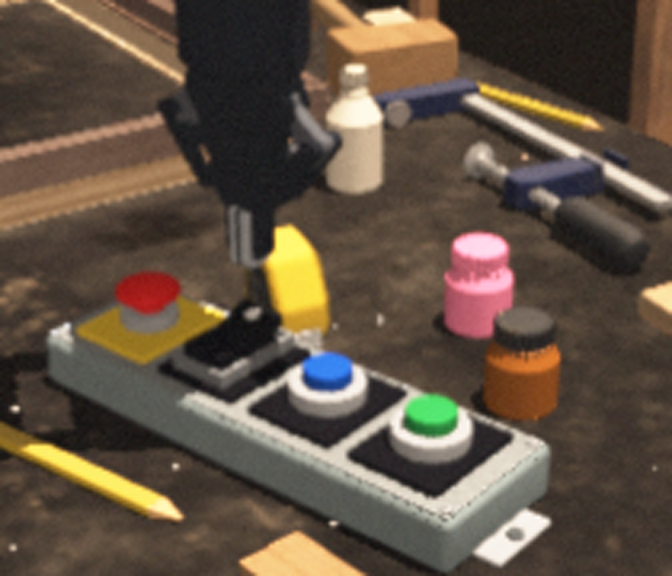

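Blue is out again at (328,370), and the tips are above the dot at (255,313). Now I'll tip the rocker.

arm_command(
  plan=[
    [[0.5,0,0,0,0,0],[1.0,0,0,0,0,0],[1.15,0,0,0,0,0],[1.3,0,0,0,0,0],[1.4,0,0,0,0,0],[1.5,0,0,0,0,0],[1.6,0,0,0,0,0],[1.65,0,0,0,0,0],[1.65,0,0,0,0,0]],
  ],
)

```text
time_s: 5.0
position: [0.4716, -0.0386, 0.0835]
tool_rot: [[-0.0, -0.276, 0.961], [0.0, 0.961, 0.276], [-1.0, 0.0, -0.0]]
ft_force: [0.9, 0.0, 1.1]
grip_width: 0.0
```

arm_command(
  plan=[
    [[0.03,0,0,0,0,0],[0.06,0,0,0,0,0],[0.09,0,0,0,0,0],[0.09,0,0,0,0,0]],
  ],
)

```text
time_s: 5.4
position: [0.4716, -0.0386, 0.0829]
tool_rot: [[0.001, -0.276, 0.961], [-0.001, 0.961, 0.276], [-1.0, -0.001, 0.001]]
ft_force: [-4.9, 0.5, 22.7]
grip_width: -0.0001
```

The rocker hit its hard stop at 58 mm, as expected for fully on. Now up and over to green.

arm_command(
  plan=[
    [[-0.5,0,0,0,0,0],[-1.2,0,0,0,0,0],[-1.8,0,0,0,0,0],[-1.8,-1.5,-0.2,0,0,0],[-1.8,-3,-0.4,0,0,0],[-1.8,-4.5,-0.6,0,0,0],[-1.8,-5.92,-0.77,0,0,0],[-1.8,-5.92,-0.77,0,0,0],[-1.8,-5.92,-0.77,0,0,0]],
  ],
)

```text
time_s: 6.3
position: [0.4934, -0.1861, 0.1258]
tool_rot: [[-0.001, -0.275, 0.961], [0.001, 0.961, 0.275], [-1.0, 0.001, -0.001]]
ft_force: [-1.2, 0.1, -0.6]
grip_width: 0.0001
```

```bash
python3 - <<'E'
from h import *
s=sensors.observe();print(s['position'],s['ft_force'])
a=save('scene','pics/s3.png')
cv2.imwrite('pics/s3c.png',cv2.resize(cv2.imread('pics/s3.png')[130:310,190:400],None,fx=3.2,fy=3.2,interpolation=cv2.INTER_CUBIC))
E
```

```text
[ 0.49344883 -0.18609955  0.12580967] [-1.15572558  0.07317732 -0.57885293]
```

View pics/s3c.png

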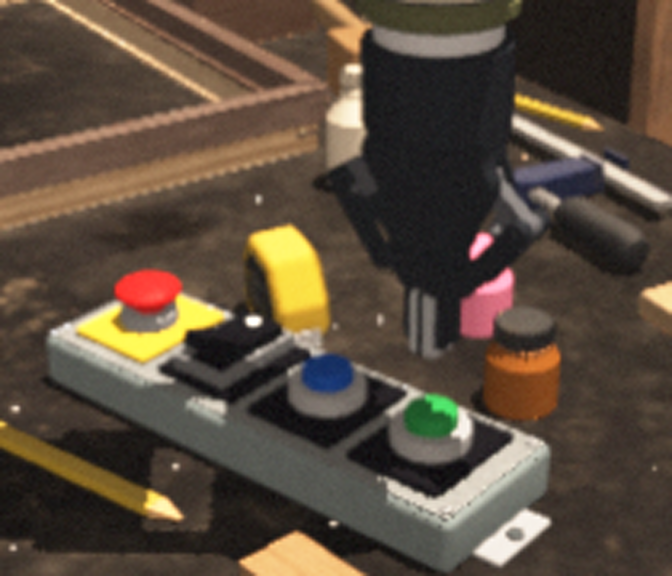

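The rocker has flipped, with the dot half down at (253,322) and the near end raised. The tips are over green at (432,415). Pressing green.

arm_command(
  plan=[
    [[0.5,0,0,0,0,0],[1.0,0,0,0,0,0],[1.3,0,0,0,0,0],[1.45,0,0,0,0,0],[1.55,0,0,0,0,0],[1.65,0,0,0,0,0],[1.75,0,0,0,0,0],[1.78,0,0,0,0,0],[1.8,0,0,0,0,0],[1.8,0,0,0,0,0]],
  ],
)

```text
time_s: 7.35
position: [0.4941, -0.1858, 0.082]
tool_rot: [[0.0, -0.276, 0.961], [0.0, 0.961, 0.276], [-1.0, 0.0, 0.001]]
ft_force: [-1.5, 5.5, 7.5]
grip_width: 0.0002
```

arm_command(
  plan=[
    [[0.03,0,0,0,0,0],[0.06,0,0,0,0,0],[0.06,0,0,0,0,0],[0.06,0,0,0,0,0]],
  ],
)

```text
time_s: 7.75
position: [0.4941, -0.1859, 0.0818]
tool_rot: [[0.001, -0.276, 0.961], [-0.0, 0.961, 0.276], [-1.0, -0.001, 0.001]]
ft_force: [-6.3, 6.9, 22.6]
grip_width: -0.0001
```

Green is bottomed at 22.6 N. Lifting clear.

arm_command(
  plan=[
    [[-0.5,0,0,0,0,0],[-1.2,0,0,0,0,0],[-2.4,0,0,0,0,0],[-3.6,0,0,0,0,0],[-4.8,0,0,0,0,0],[-6,0,0,0,0,0],[-6,0,0,0,0,0],[-6,0,0,0,0,0],[-6,0,0,0,0,0]],
  ],
)

```text
time_s: 8.65
position: [0.4937, -0.1861, 0.2287]
tool_rot: [[-0.002, -0.276, 0.961], [0.001, 0.961, 0.276], [-1.0, 0.001, -0.001]]
ft_force: [-0.2, -0.8, -1.1]
grip_width: -0.0001
```

```bash
python3 - <<'E'
from h import *
s=sensors.observe();print(s['position'],s['ft_force'])
a=save('scene','pics/s4.png')
cv2.imwrite('pics/s4c.png',cv2.resize(cv2.imread('pics/s4.png')[130:340,170:400],None,fx=2.8,fy=2.8,interpolation=cv2.INTER_CUBIC))
E
```

```text
[ 0.49366234 -0.18607688  0.2287388 ] [-0.18659504 -0.81331796 -1.1011736 ]
```

View pics/s4c.png

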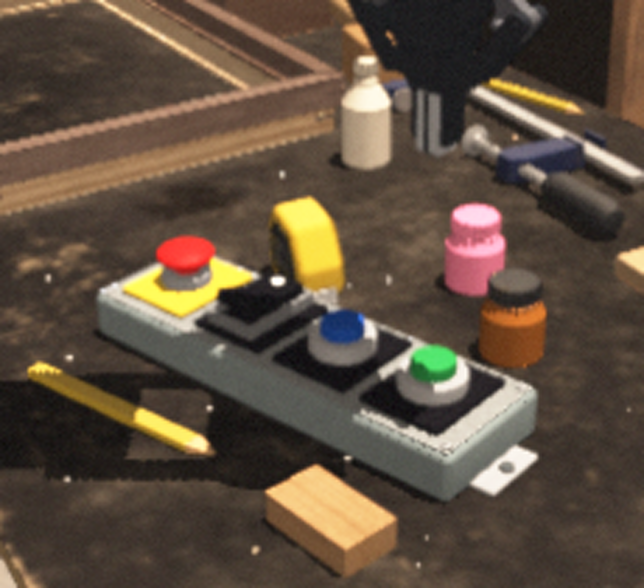

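The blue (343,325) and green (434,362) caps are both out, and the rocker's dot half is down at (278,282). The red button and the loose things are undisturbed, and the arm is clear. Handing in.

```bash
python3 -c "
from rig import workorder
print(workorder.close_job())"
```

```text
the job is handed in; nothing more can be done
None
```

I pressed the blue reset button and let it out, tipped the rocker fully to its on side, then pressed the green start button and let it out, in that order. The job was handed in at about 8.7 s of the 38 s allowed.

- **Travel:** each control was pushed until it hit its hard stop, at about 21–23 N on the wrist. The fingertips were then about 57 mm above the bench on the buttons and 58 mm on the rocker, close to the heights given for fully in and fully on.
- **Last picture:** both caps are out again and the rocker's dot half is down. The red stop button and the loose things look undisturbed, and the arm is clear of everything.
- **Disagreement:** the two cameras differed by up to 7 mm on where the controls are. I aimed between them, and every press landed on its control.

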